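Find the drive with the worn nut by feeling its free play

ROBOT

A 6-joint arm with a two-finger parallel gripper is mounted at the origin on a cart in front of the work surface, level with it; the furniture and walls round the work are solid. World frame = base frame: x ahead of the robot, y to its left, z up, the work surface at z = 0. Lengths are in m, angles in rad, forces in N, time in s.
With the tool pointing down it reaches from about 0.2 to 0.875 m from the base axis. Payload 3.4 kg.
Tool frame: the origin (TCP) lies midway between the tips of the shut fingers; the grasp point (between the pads) lies 19 mm behind it (grip_point_offset is the distance from the TCP to the grasp point, in m); z points along the fingers, y is the line along which they close (so a half turn about z gives the same grasp; the last joint's range is limited). The gripper opens to 94 mm and grips with 3 to 60 N. Pads are 16 mm wide; open, the fingers measure 119 mm over their backs; the gripper's body (75 mm by 177 mm) begins 78 mm behind the grasp point.
Start: joints at [1.135, 0.276, 1.505, -0, 1.361, -0.121], TCP at [0.178, 0.547, 0.205] pointing down, gripper open.
Joint ranges: [-2.89, 2.89], [-0.75, 2.08], [0.22, 2.7], [-1.18, 4.32], [0.11, 2.71], [-2.7, 2.7]. Speed limits (rad/s): [2.57, 2.57, 3.14, 3.14, 3.14, 3.14].

INTERFACE

Orientations are given as a 3x3 rotation matrix whose columns are the frame's x, y, z axes.
In Python, from cell import state, camera, finish_job, grip_point_offset gives the robot as it stands. The module is installed in compiled form; this text tells all that it offers.
- The arm moves only by the shell command python3 -m inch 'ROWS'. ROWS is JSON, a list of rows, each an object of numbers: "dx", "dy", "dz": the shift along the tool's x, y, z in m; "twist": the turn about the tool's z in rad; "hand": the opening, from -1 (shut) to 1 (fully open). In form: [{"dx": .., "dy": .., "dz": .., "twist": .., "hand": ..}, ...]. A call has exactly 8 rows; each row shifts and turns the commanded pose from where the row before left it, along the tool's axes as they then stand; what a row does not reach is not made up. A row lasts 1/10 s, in which the tool goes at most 50 mm and 8.59 degrees, less where a joint would pass 70% of its speed; a pose out of reach is approached as far as the arm can. A call is refused whole if a number of a shift passes 0.05 or a number of a turn 0.15, either way. A call with a gripper value outside its range is refused whole. The fingers move at their own pace and stop on an object; the grip force is fixed at half the most. Time passes only in rows, so rows that do not move let the fingers close, or fill a call up. It gives the time, the measured TCP pose, the force, the opening and the grip force at its end, in the units of the state.
- state(): the state, without advancing time (a new reading comes with each control period).
- camera(name): name is "scene" or "top" or "wrist"; returns a dict with "pixels" (480x640x3 uint8, red, green, blue), "camera_matrix" (3x3 intrinsics, pixels), "pose" (4x4, takes a point from camera to world coordinates). Camera axes: x right, y up, looking along -z (the intrinsics and any distortion apply to the point x, -y, -z); pixel columns grow to the right and rows downward; lengths in m; the calibration is good to about 2 mm. A picture is of the moment at which its call begins. There is no depth.
- finish_job(): hands the job in; it is judged then, once.
The state is a dict: "time_s": time; "qpos": joint angles; "qvel": joint speeds; "tau": joint torques, N m; "eef_pos": TCP position; "tcp_rot": TCP orientation; "wrist_force": force on the tool from outside, world axes, zero at the start; "torque": the same for the moment, N m; "gripper_width": opening from 0.0 (shut) to 1.0 (fully open); "grip_force": force on a finger pad.
Only numpy, scipy, OpenCV 4.12 (cv2) and the standard library are available. Lean on these libraries where they do the work, as an engineer would, in place of code of your own. Each camera call takes 0.05 s, during which the arm holds its last target. There are 200 camera calls.

TASK

Check the two syringe-pump drives for free play, the left one (as the robot sees it) first and then the right one: take the carriage by its black handle, draw it gently toward the robot until you clearly feel the lead screw take up, push it away until it takes up again (about 5 N each way, never as much as 15 N), then leave the carriage released in the middle of its free play. Then stand the blue screw cap upright in the middle of the round black pad of the drive that has more free play, so that it is marked for repair. Leave the other things around alone.

Things in the scene. Friction and masses are not known exactly. Their poses are not given: they have to be found in the camera images.
- spare_cap: loose blue screw cap, 52 mm diameter, 30 mm high, 10 to 25 g, standing on the table; origin at the centre of its underside, z up; the marker to be placed
- drive_a: grey syringe-pump drive bolted to the table (fixed), 235 mm long (x), 92 mm wide (y); it looks the same as the other one. Origin at the centre of its underside; its x axis is the line along which its carriage slides and points away from the robot (turned a little), z up. Two aluminium end blocks stand across it, 50 mm high, centred 92 mm toward the robot and 32 mm away from the robot from the origin; blue carriage, rods and brass lead screw lie between them
- drive_a_grip (a point): point to grip on this drive's carriage handle: centre of the black upright handle block, 16 mm below its top. The block is 18 mm thick along the drive's x and 30 mm wide along its y, and rises from 46 to 98 mm above the table on the blue carriage (36 mm along x, 84 mm along y, top at 46 mm). Moves with the carriage; axes as the drive's
- drive_a_pad (a point): centre of the top of this drive's round black rubber pad for the marker cap, 72 mm diameter, flat, 32 mm above the table, on the far end of the drive, 76 mm beyond its origin (its +x)
- drive_a_carriage (a joint): position of the carriage along its lead screw, m, growing away from the robot. The carriage slides freely (about 0.6 N drag) between two hard ends of unknown place: the free play, somewhere from 8 to 25 mm. Zero is an arbitrary place, not the middle of the play. It stays where it is left
- drive_a_screw (a joint): how far the lead screw is pushed along its axis out of rest, m, positive away from the robot; 0 while the carriage is in its free play. Once the play is used up the carriage pushes the screw along against a spring of about 2.5 N per mm, which returns it to 0
- drive_b: grey syringe-pump drive bolted to the table (fixed), 235 mm long (x), 92 mm wide (y); it looks the same as the other one. Origin at the centre of its underside; its x axis is the line along which its carriage slides and points away from the robot (turned a little), z up. Two aluminium end blocks stand across it, 50 mm high, centred 92 mm toward the robot and 32 mm away from the robot from the origin; blue carriage, rods and brass lead screw lie between them
- drive_b_grip (a point): point to grip on this drive's carriage handle: centre of the black upright handle block, 16 mm below its top. The block is 18 mm thick along the drive's x and 30 mm wide along its y, and rises from 46 to 98 mm above the table on the blue carriage (36 mm along x, 84 mm along y, top at 46 mm). Moves with the carriage; axes as the drive's
- drive_b_pad (a point): centre of the top of this drive's round black rubber pad for the marker cap, 72 mm diameter, flat, 32 mm above the table, on the far end of the drive, 76 mm beyond its origin (its +x)
- drive_b_carriage (a joint): position of the carriage along its lead screw, m, growing away from the robot. The carriage slides freely (about 0.6 N drag) between two hard ends of unknown place: the free play, somewhere from 8 to 25 mm. Zero is an arbitrary place, not the middle of the play. It stays where it is left
- drive_b_screw (a joint): how far the lead screw is pushed along its axis out of rest, m, positive away from the robot; 0 while the carriage is in its free play. Once the play is used up the carriage pushes the screw along against a spring of about 2.5 N per mm, which returns it to 0
- buffer_1: white plastic buffer bottle with a yellow cap, 50 mm diameter, 100 mm high; loose bystander, to be left alone; origin at the centre of its underside
- beaker_small: small glass beaker, 60 mm high, 60 mm across; loose bystander, to be left alone; origin at the centre of its underside
- vial_0: glass vial with a black cap, 22 mm diameter, 54 mm high; loose bystander, to be left alone; origin at the centre of its underside
- timer: white bench timer lying on its back, 62x62x20 mm; loose bystander, to be left alone; origin at the centre of its underside

How it is judged:
By the outcome, as a careful person would: the job done as asked, in the order asked, and still so for the second after the job is handed in, with the robot touching nothing.
It also fails if it takes over 72 s, if anything falls off the work surface, if the arm or the gripper's body presses on something with over 40 N, if the wrist force passes 120 N, or if a joint passes its speed limit or range.

## Working session

There is one attempt and no reset: what is moved stays moved. The work goes in short steps, Python scripts to look and compute and a shell command to move; the robot and the scene stay as the last step left them, time stands still between calls to the robot, and variables do not carry over. Pictures are saved under pics/ and viewed, at most 10 in all, crops included, and the job is handed in when it is done.

```bash
mkdir -p pics
cat > h.py <<'E'
import numpy as np, cv2
from cell import state, camera, finish_job, grip_point_offset
def snap(name,fn):
    c=camera(name); cv2.imwrite(f'pics/{fn}.png',c['pixels'][:,:,::-1]); np.savez(f'pics/{fn}.npz',K=c['camera_matrix'],P=c['pose']); return c
def ray(fn,u,v,z):
    d=np.load(f'pics/{fn}.npz'); K,P=d['K'],d['P']
    r=np.linalg.inv(K)@[u,v,1]; r=P[:3,:3]@[r[0],-r[1],-r[2]]; o=P[:3,3]
    return o+r*(z-o[2])/r[2]
def proj(fn,p):
    d=np.load(f'pics/{fn}.npz'); K,P=d['K'],d['P']
    q=P[:3,:3].T@(np.array(p)-P[:3,3]); q=K@[q[0],-q[1],-q[2]]; return q[:2]/q[2]
E
python3 - <<'E'
from h import *
s=state(); print(s, grip_point_offset)
for n in('scene','top'): c=snap(n,n+'0'); print({k:v for k,v in c.items() if k!='pixels'})
E
```

```text
{'time_s': 0.0, 'qpos': array([ 1.13497418e+00,  2.76588552e-01,  1.50607160e+00,  8.04579373e-06,
        1.36065916e+00, -1.20995751e-01]), 'qvel': array([ 8.03181431e-05, -5.32102232e-04,  1.82915142e-03,  7.31259495e-04,
        4.63844347e-04,  1.57427603e-03]), 'tau': array([-1.75795052e-03, -4.04579759e+01, -2.37222970e+01,  6.99803769e-02,
        3.46129225e-02, -1.27472254e-04]), 'eef_pos': array([0.17782523, 0.54625748, 0.20463291]), 'tcp_rot': array([[-9.50849548e-01,  3.09652377e-01, -7.36050042e-04],
       [ 3.09653176e-01,  9.50848290e-01, -1.56192957e-03],
       [ 2.16216720e-04, -1.71308026e-03, -9.99998509e-01]]), 'wrist_force': array([ 0.53821305, -0.15565478,  0.02176557]), 'torque': array([ 0.04251133,  0.00182429, -0.02969237]), 'grip_force': 0.0, 'gripper_width': 1.0001552636232351} 0.0188
{'camera_matrix': array([[503.95992387,   0.        , 322.16084923],
       [  0.        , 503.95992387, 236.6165885 ],
       [  0.        ,   0.        ,   1.        ]]), 'pose': array([[ 0.59200736,  0.46752733, -0.65646438, -0.21748168],
       [-0.80574401,  0.36096553, -0.46955348, -0.59594767],
       [ 0.01743193,  0.80692136,  0.59040159,  0.72360584],
       [ 0.        ,  0.        ,  0.        ,  1.        ]])}
{'camera_matrix': array([[485.45054408,   0.        , 315.24930065],
       [  0.        , 485.45054408, 241.66358473],
       [  0.        ,   0.        ,   1.        ]]), 'pose': array([[-1.32109221e-04,  9.82016743e-01, -1.88793801e-01,
         3.09035908e-01],
       [-9.99999976e-01, -1.62216721e-04, -1.44021243e-04,
        -5.14155158e-02],
       [-1.72056783e-04,  1.88793777e-01,  9.82016741e-01,
         1.23715696e+00],
       [ 0.00000000e+00,  0.00000000e+00,  0.00000000e+00,
         1.00000000e+00]])}
```

View pics/top0.png

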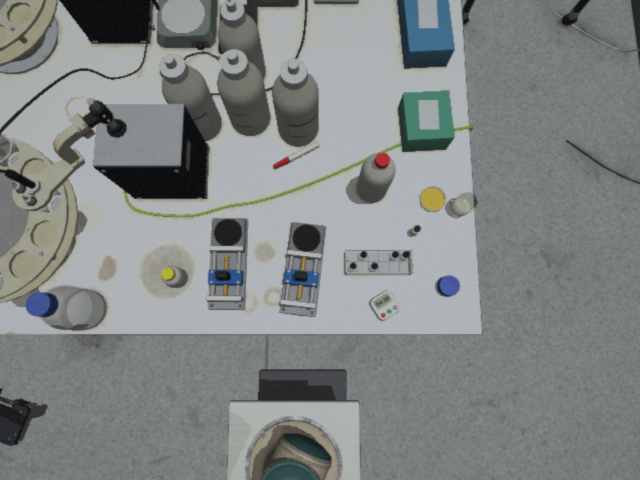

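View pics/scene0.png

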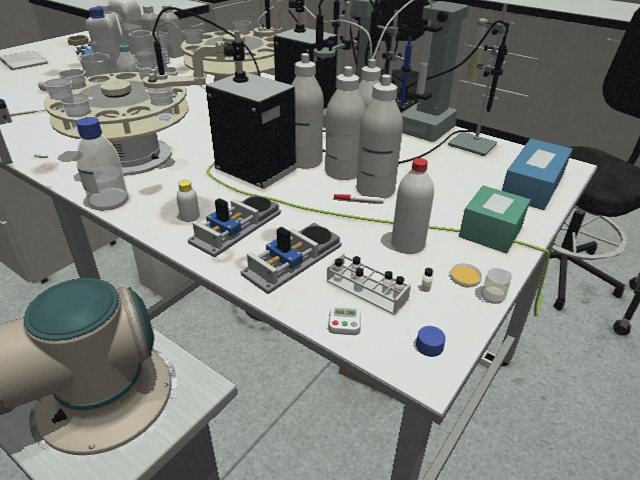

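Run:
```python
from h import *
im=cv2.imread('pics/top0.png')
cv2.imwrite('pics/c1.png',cv2.resize(im[205:325,190:340],None,fx=5,fy=5,interpolation=cv2.INTER_CUBIC))
im=cv2.imread('pics/scene0.png')
cv2.imwrite('pics/c2.png',cv2.resize(im[180:300,180:350],None,fx=4.7,fy=4.7,interpolation=cv2.INTER_CUBIC))
print(ray('top0',448,286,.03),ray('scene0',431,335,.03))
```

```text
[ 0.42871153 -0.38156039  0.03      ] [ 0.42848036 -0.38616832  0.03      ]
```

View pics/c1.png

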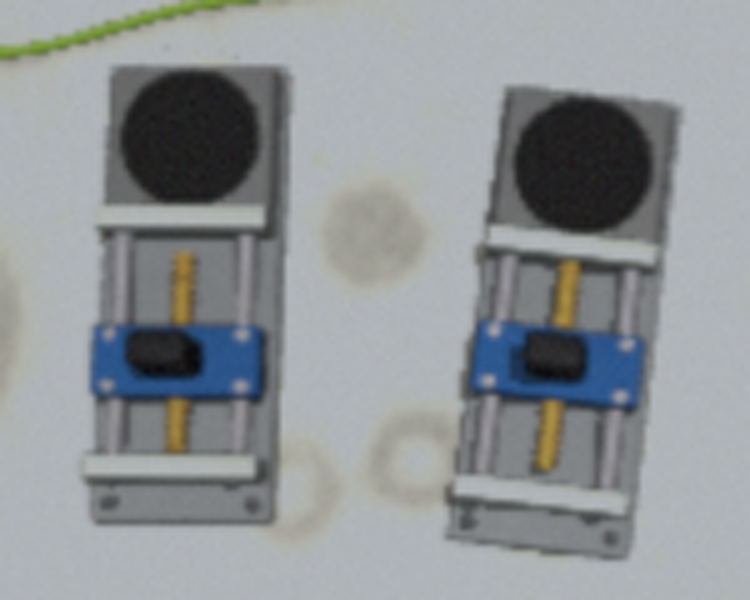

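View pics/c2.png

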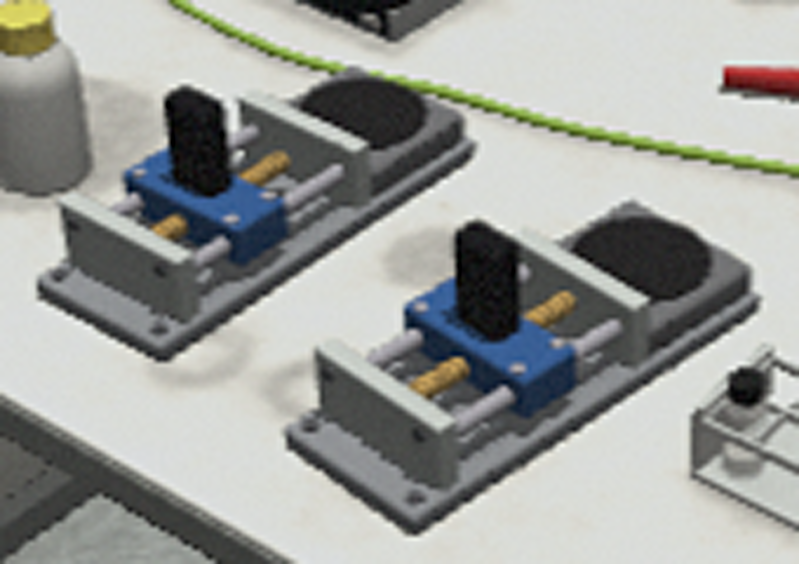

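```bash
cat > m.py <<'E'
from h import *
T=lambda x,y,z:ray('top0',190+(x+.5)/5-.5,205+(y+.5)/5-.5,z)
S=lambda x,y,z:ray('scene0',180+(x+.5)/4.7-.5,180+(y+.5)/4.7-.5,z)
D={'L':dict(pad=(190,136),far=(182,216),near=(170,467),car=[(93,328),(262,330),(262,394),(93,394)],h=(155,351),sp=(364,113),sh=(196,97)),
'R':dict(pad=(583,163),far=(572,245),near=(541,495),car=[(477,324),(643,340),(638,405),(471,390)],h=(556,350),sp=(641,259),sh=(487,233))}
for k,d in D.items():
    p=T(*d['pad'],.032);f=T(*d['far'],.05);n=T(*d['near'],.05);c=np.mean([T(*q,.046) for q in d['car']],0);h=T(*d['h'],.098)
    print(k,'pad',p,S(*d['sp'],.032),'far',f,'near',n,'car',c,'h',h,S(*d['sh'],.098))
    ax=(f-n)[:2];ax2=(p-n)[:2]
    print(' yaw',np.arctan2(ax[1],ax[0]),np.arctan2(ax2[1],ax2[0]),'len',np.hypot(*ax),np.hypot(*ax2),'(0.124,0.168)')
    a=ax2/np.hypot(*ax2); print(' car along axis from near',(c-n)[:2]@a,(h-n)[:2]@a, 'lateral',np.cross(a,(c-n)[:2]),np.cross(a,(h-n)[:2]))
E
python3 m.py 2>/dev/null
```

```text
L pad [0.56625772 0.17121265 0.032     ] [0.56469418 0.16918566 0.032     ] far [0.5217809 0.1704827 0.05     ] near [0.39755698 0.17203379 0.05      ] car [0.44969005 0.17093267 0.046     ] h [0.44848691 0.17201111 0.098     ] [0.45026516 0.17120881 0.098     ]
 yaw -0.012485553098934178 -0.004867369406851687 len 0.12423359905645828 0.16870273153752938 (0.124,0.168)
 car along axis from near 0.052137809867685174 0.05092943112948847 lateral -0.000847356343565272 0.0002252203454201106
R pad [ 0.55224348 -0.02832293  0.032     ] [ 0.54876687 -0.03003205  0.032     ] far [ 0.50714595 -0.02335546  0.05      ] near [ 0.38397235 -0.00880797  0.05      ] car [ 0.44805619 -0.01622501  0.046     ] h [ 0.44893211 -0.01715478  0.098     ] [ 0.44888556 -0.01642162  0.098     ]
 yaw -0.11756102937827106 -0.11545755886333267 len 0.12402969784065805 0.16939895910047165 (0.124,0.168)
 car along axis from near 0.06451163420834623 0.06548883407413776 lateral 1.486999349797468e-05 -0.0008077989649324657
```

```bash
R='{"dx":-0.024,"dy":-0.0415,"dz":-0.004,"hand":0.2}'; : ; python3 -m inch '[{"dx":-0.024,"dy":-0.0415,"dz":-0.004,"twist":0,"hand":0.2},{"dx":-0.024,"dy":-0.0415,"dz":-0.004,"twist":0,"hand":0.2},{"dx":-0.024,"dy":-0.0415,"dz":-0.004,"twist":0,"hand":0.2},{"dx":-0.024,"dy":-0.0415,"dz":-0.004,"twist":0,"hand":0.2},{"dx":-0.024,"dy":-0.0415,"dz":-0.004,"twist":0,"hand":0.2},{"dx":-0.024,"dy":-0.0415,"dz":-0.004,"twist":0,"hand":0.2},{"dx":-0.024,"dy":-0.0415,"dz":-0.004,"twist":0,"hand":0.2},{"dx":-0.024,"dy":-0.0415,"dz":-0.004,"twist":0,"hand":0.2}]'
cat >> h.py <<'E'
def rel(p=None,yaw=None):
    s=state();R=s['tcp_rot'];e=s['eef_pos']
    cy=np.arctan2(R[1,1],R[0,1]); print('t',round(s['time_s'],2),'tcp',e.round(4),'yawY',cy.round(4),'F',s['wrist_force'].round(2),'w',round(s['gripper_width'],3),'gf',round(s['grip_force'],1),'q6',s['qpos'][5].round(2))
    if yaw is not None: print('twist',(cy-yaw).round(4))
    if p is not None: print('tool shift',(R.T@(np.array(p)-e)).round(4))
E
python3 -c "
from h import *
rel([.449,.1715,.12],-.008)"
```

```text
time_s: 0.9
eef_pos: [0.2574, 0.1699, 0.2375]
tcp_rot: [[-0.951, 0.308, 0.001], [0.308, 0.951, -0.0], [-0.001, 0.0, -1.0]]
wrist_force: [1.3, -0.8, 0.4]
gripper_width: 0.6
grip_force: 0.0
t 0.9 tcp [0.2574 0.1699 0.2375] yawY 1.2575 F [ 1.26 -0.84  0.38] w 0.6 gf 0.0 q6 -0.9
twist 1.2655
tool shift [-0.1817  0.0606  0.1176]
```

```bash
python3 -m inch '[{"dz":0.006,"twist":0.145,"hand":0.2},{"dz":0.006,"twist":0.145,"hand":0.2},{"dz":0.006,"twist":0.145,"hand":0.2},{"dz":0.006,"twist":0.145,"hand":0.2},{"dz":0.006,"twist":0.145,"hand":0.2},{"dz":0.006,"twist":0.145,"hand":0.2},{"dz":0.006,"twist":0.145,"hand":0.2},{"dz":0.006,"twist":0.145,"hand":0.2}]' >/dev/null
python3 -c "
from h import *
rel([.449,.1715,.13],-.008)"
```

```text
t 0.9 tcp [0.2574 0.1699 0.2375] yawY 1.2575 F [ 1.26 -0.84  0.38] w 0.6 gf 0.0 q6 -0.9
twist 1.2655
tool shift [-0.1817  0.0606  0.1076]invalid input at $[0]: expected keys dx, dy, dz, twist, hand
```

```bash
python3 -m inch '[{"dx":0,"dy":0,"dz":0.006,"twist":0.145,"hand":0.2},{"dx":0,"dy":0,"dz":0.006,"twist":0.145,"hand":0.2},{"dx":0,"dy":0,"dz":0.006,"twist":0.145,"hand":0.2},{"dx":0,"dy":0,"dz":0.006,"twist":0.145,"hand":0.2},{"dx":0,"dy":0,"dz":0.006,"twist":0.145,"hand":0.2},{"dx":0,"dy":0,"dz":0.006,"twist":0.145,"hand":0.2},{"dx":0,"dy":0,"dz":0.006,"twist":0.145,"hand":0.2},{"dx":0,"dy":0,"dz":0.006,"twist":0.145,"hand":0.2}]' >/dev/null
python3 -c "
from h import *
rel([.449,.1715,.13],-.008)"
```

```text
t 1.7 tcp [0.2575 0.1715 0.189 ] yawY 0.09 F [-1.2  -0.06 -0.02] w 0.604 gf 0.0 q6 0.27
twist 0.098
tool shift [-0.0172  0.1908  0.0589]
```

```bash
python3 -m inch '[{"dx":0,"dy":0,"dz":0,"twist":0.1,"hand":0.2},{"dx":0,"dy":0.025,"dz":0.01,"twist":0,"hand":0.2},{"dx":0,"dy":0.04,"dz":0.01,"twist":0,"hand":0.2},{"dx":0,"dy":0.045,"dz":0.01,"twist":0,"hand":0.2},{"dx":0,"dy":0.045,"dz":0.01,"twist":0,"hand":0.2},{"dx":0,"dy":0.025,"dz":0.01,"twist":0,"hand":0.2},{"dx":0,"dy":0.011,"dz":0.009,"twist":0,"hand":0.2},{"dx":0,"dy":0,"dz":0,"twist":0,"hand":0.2}]' >/dev/null
python3 -c "
from h import *
rel([.449,.1715,.063],-.008);snap('wrist','w1')"
```

```text
t 2.5 tcp [0.4483 0.1705 0.1288] yawY -0.0047 F [-0.35 -1.31  0.53] w 0.601 gf 0.0 q6 0.22
twist 0.0033
tool shift [0.0011 0.0009 0.0658]
```

View pics/w1.png

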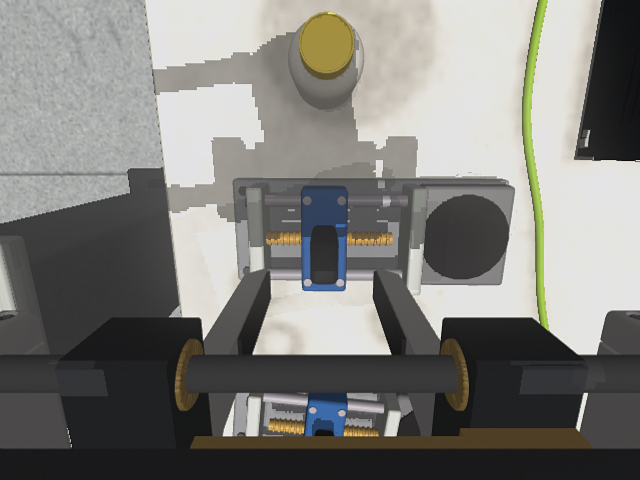

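The wrist view shows the left drive's handle (~323,250), midway in x between the open fingers (~255 and ~390). Going down and gripping.

```bash
python3 -m inch '[{"dx":0.001,"dy":0,"dz":0.014,"twist":0.003,"hand":0.2},{"dx":0,"dy":0,"dz":0.02,"twist":0,"hand":0.2},{"dx":0,"dy":0,"dz":0.02,"twist":0,"hand":0.2},{"dx":0,"dy":0,"dz":0.012,"twist":0,"hand":0.1},{"dx":0,"dy":0,"dz":0,"twist":0,"hand":-0.3},{"dx":0,"dy":0,"dz":0,"twist":0,"hand":-0.5},{"dx":0,"dy":0,"dz":0,"twist":0,"hand":-0.55},{"dx":0,"dy":0,"dz":0,"twist":0,"hand":-1}]' >/dev/null
python3 -c "
from h import *
rel()"
python3 -m inch '[{"dx":0,"dy":0,"dz":0,"twist":0,"hand":-1},{"dx":0,"dy":0,"dz":0,"twist":0,"hand":-1},{"dx":0,"dy":0,"dz":0,"twist":0,"hand":-1},{"dx":0,"dy":0,"dz":0,"twist":0,"hand":-1},{"dx":0,"dy":0,"dz":0,"twist":0,"hand":-1},{"dx":0,"dy":0,"dz":0,"twist":0,"hand":-1},{"dx":0,"dy":0,"dz":0,"twist":0,"hand":-1},{"dx":0,"dy":0,"dz":0,"twist":0,"hand":-1}]' 
python3 -c "
from h import *
rel([.44,.1715,.063],-.008)"
```

```text
t 3.35 tcp [0.4492 0.1721 0.0655] yawY -0.0068 F [ 0.16  0.54 -0.44] w 0.246 gf 0.0 q6 0.23
time_s: 4.15
eef_pos: [0.4495, 0.1721, 0.0653]
tcp_rot: [[0.007, 1.0, 0.001], [1.0, -0.007, 0.001], [0.001, 0.001, -1.0]]
wrist_force: [-0.2, -0.2, 5.7]
gripper_width: 0.191
grip_force: 30.0
t 4.15 tcp [0.4495 0.1721 0.0653] yawY -0.0072 F [-0.17 -0.17  5.71] w 0.191 gf 30.0 q6 0.23
twist 0.0008
tool shift [-0.0006 -0.0095  0.0022]
```

```bash
python3 -m inch '[{"dx":0,"dy":0,"dz":-0.001,"twist":0,"hand":-1},{"dx":0,"dy":0,"dz":-0.001,"twist":0,"hand":-1},{"dx":0,"dy":-0.001,"dz":0,"twist":0,"hand":-1},{"dx":0,"dy":-0.001,"dz":0,"twist":0,"hand":-1},{"dx":0,"dy":-0.001,"dz":0,"twist":0,"hand":-1},{"dx":0,"dy":-0.001,"dz":0,"twist":0,"hand":-1},{"dx":0,"dy":0,"dz":0,"twist":0,"hand":-1},{"dx":0,"dy":0,"dz":0,"twist":0,"hand":-1}]' >/dev/null
python3 -c "
from h import *
rel()"
```

```text
t 4.95 tcp [0.445  0.172  0.0655] yawY -0.0072 F [  4.57   3.35 -21.02] w 0.192 gf 30.0 q6 0.23
```

```bash
python3 -m inch '[{"dx":0,"dy":0,"dz":0.0008,"twist":0,"hand":-1},{"dx":0,"dy":0,"dz":0.0008,"twist":0,"hand":-1},{"dx":0,"dy":0,"dz":0,"twist":0,"hand":-1},{"dx":0,"dy":0,"dz":0,"twist":0,"hand":-1},{"dx":0,"dy":0,"dz":0,"twist":0,"hand":-1},{"dx":0,"dy":0,"dz":0,"twist":0,"hand":-1},{"dx":0,"dy":0,"dz":0,"twist":0,"hand":-1},{"dx":0,"dy":0,"dz":0,"twist":0,"hand":-1}]' >/dev/null
python3 -c "
from h import *
rel()"
```

```text
t 5.75 tcp [0.4454 0.1721 0.0653] yawY -0.007 F [ 3.89  1.12 -4.29] w 0.19 gf 30.0 q6 0.23
```

```bash
python3 -m inch '[{"dx":0,"dy":-0.0005,"dz":0.0003,"twist":0,"hand":-1},{"dx":0,"dy":-0.0005,"dz":0,"twist":0,"hand":-1},{"dx":0,"dy":0,"dz":0,"twist":0,"hand":-1},{"dx":0,"dy":0,"dz":0,"twist":0,"hand":-1},{"dx":0,"dy":0,"dz":0,"twist":0,"hand":-1},{"dx":0,"dy":0,"dz":0,"twist":0,"hand":-1},{"dx":0,"dy":0,"dz":0,"twist":0,"hand":-1},{"dx":0,"dy":0,"dz":0,"twist":0,"hand":-1}]' >/dev/null
python3 -c "
from h import *
rel()"
```

```text
t 6.55 tcp [0.4449 0.1721 0.0653] yawY -0.007 F [5.03 1.74 0.56] w 0.19 gf 30.0 q6 0.23
```

```bash
python3 -m inch '[{"dx":0,"dy":-0.0005,"dz":0,"twist":0,"hand":-1},{"dx":0,"dy":0,"dz":0,"twist":0,"hand":-1},{"dx":0,"dy":0,"dz":0,"twist":0,"hand":-1},{"dx":0,"dy":0,"dz":0,"twist":0,"hand":-1},{"dx":0,"dy":0,"dz":0,"twist":0,"hand":-1},{"dx":0,"dy":0,"dz":0,"twist":0,"hand":-1},{"dx":0,"dy":0,"dz":0,"twist":0,"hand":-1},{"dx":0,"dy":0,"dz":0,"twist":0,"hand":-1}]' >/dev/null
python3 -c "
from h import *
rel()"
python3 -m inch '[{"dx":0,"dy":0.001,"dz":0,"twist":0,"hand":-1},{"dx":0,"dy":0.0015,"dz":0,"twist":0,"hand":-1},{"dx":0,"dy":0.0015,"dz":0,"twist":0,"hand":-1},{"dx":0,"dy":0.0015,"dz":0,"twist":0,"hand":-1},{"dx":0,"dy":0.0015,"dz":0,"twist":0,"hand":-1},{"dx":0,"dy":0.0015,"dz":0,"twist":0,"hand":-1},{"dx":0,"dy":0.0015,"dz":0,"twist":0,"hand":-1},{"dx":0,"dy":0,"dz":0,"twist":0,"hand":-1}]' >/dev/null
python3 -c "
from h import *
rel()"
```

```text
t 7.35 tcp [0.4447 0.1721 0.0653] yawY -0.0069 F [4.47 1.43 0.73] w 0.188 gf 30.0 q6 0.23
t 8.15 tcp [0.4524 0.172  0.0653] yawY -0.0071 F [-0.21  2.5   7.82] w 0.191 gf 30.0 q6 0.23
```

```bash
python3 -m inch '[{"dx":0,"dy":0.001,"dz":-0.0003,"twist":0,"hand":-1},{"dx":0,"dy":0.001,"dz":0,"twist":0,"hand":-1},{"dx":0,"dy":0.001,"dz":0,"twist":0,"hand":-1},{"dx":0,"dy":0,"dz":0,"twist":0,"hand":-1},{"dx":0,"dy":0,"dz":0,"twist":0,"hand":-1},{"dx":0,"dy":0,"dz":0,"twist":0,"hand":-1},{"dx":0,"dy":0,"dz":0,"twist":0,"hand":-1},{"dx":0,"dy":0,"dz":0,"twist":0,"hand":-1}]' >/dev/null
python3 -c "
from h import *
rel()"
python3 -m inch '[{"dx":0,"dy":0.001,"dz":0,"twist":0,"hand":-1},{"dx":0,"dy":0.001,"dz":0,"twist":0,"hand":-1},{"dx":0,"dy":0.001,"dz":0,"twist":0,"hand":-1},{"dx":0,"dy":0,"dz":0,"twist":0,"hand":-1},{"dx":0,"dy":0,"dz":0,"twist":0,"hand":-1},{"dx":0,"dy":0,"dz":0,"twist":0,"hand":-1},{"dx":0,"dy":0,"dz":0,"twist":0,"hand":-1},{"dx":0,"dy":0,"dz":0,"twist":0,"hand":-1}]' >/dev/null
python3 -c "
from h import *
rel()"
```

```text
t 8.95 tcp [0.4552 0.172  0.0653] yawY -0.0071 F [0.18 2.11 5.74] w 0.19 gf 30.0 q6 0.22
t 9.75 tcp [0.4581 0.1719 0.0653] yawY -0.0071 F [0.12 2.69 5.98] w 0.187 gf 30.0 q6 0.22
```

```bash
python3 -m inch '[{"dx":0,"dy":0.001,"dz":-0.0003,"twist":0,"hand":-1},{"dx":0,"dy":0.001,"dz":0,"twist":0,"hand":-1},{"dx":0,"dy":0.001,"dz":0,"twist":0,"hand":-1},{"dx":0,"dy":0,"dz":0,"twist":0,"hand":-1},{"dx":0,"dy":0,"dz":0,"twist":0,"hand":-1},{"dx":0,"dy":0,"dz":0,"twist":0,"hand":-1},{"dx":0,"dy":0,"dz":0,"twist":0,"hand":-1},{"dx":0,"dy":0,"dz":0,"twist":0,"hand":-1}]' >/dev/null
python3 -c "
from h import *
rel()"
python3 -m inch '[{"dx":0,"dy":0.001,"dz":0,"twist":0,"hand":-1},{"dx":0,"dy":0.001,"dz":0,"twist":0,"hand":-1},{"dx":0,"dy":0,"dz":0,"twist":0,"hand":-1},{"dx":0,"dy":0,"dz":0,"twist":0,"hand":-1},{"dx":0,"dy":0,"dz":0,"twist":0,"hand":-1},{"dx":0,"dy":0,"dz":0,"twist":0,"hand":-1},{"dx":0,"dy":0,"dz":0,"twist":0,"hand":-1},{"dx":0,"dy":0,"dz":0,"twist":0,"hand":-1}]' >/dev/null
python3 -c "
from h import *
rel()"
```

```text
t 10.55 tcp [0.4603 0.1719 0.0653] yawY -0.0071 F [-3.94  2.75  7.21] w 0.189 gf 30.0 q6 0.22
t 11.35 tcp [0.4612 0.1719 0.0653] yawY -0.0071 F [-4.42  2.14  9.72] w 0.193 gf 30.0 q6 0.22
```

```bash
python3 -m inch '[{"dx":0,"dy":0.0005,"dz":-0.0003,"twist":0,"hand":-1},{"dx":0,"dy":0.0005,"dz":0,"twist":0,"hand":-1},{"dx":0,"dy":0,"dz":0,"twist":0,"hand":-1},{"dx":0,"dy":0,"dz":0,"twist":0,"hand":-1},{"dx":0,"dy":0,"dz":0,"twist":0,"hand":-1},{"dx":0,"dy":0,"dz":0,"twist":0,"hand":-1},{"dx":0,"dy":0,"dz":0,"twist":0,"hand":-1},{"dx":0,"dy":0,"dz":0,"twist":0,"hand":-1}]' >/dev/null
python3 -c "
from h import *
rel()"
python3 -m inch '[{"dx":0,"dy":-0.0015,"dz":0,"twist":0,"hand":-1},{"dx":0,"dy":-0.002,"dz":0,"twist":0,"hand":-1},{"dx":0,"dy":-0.002,"dz":0,"twist":0,"hand":-1},{"dx":0,"dy":-0.002,"dz":0,"twist":0,"hand":-1},{"dx":0,"dy":-0.002,"dz":0,"twist":0,"hand":-1},{"dx":0,"dy":-0.002,"dz":0,"twist":0,"hand":-1},{"dx":0,"dy":0,"dz":0,"twist":0,"hand":-1},{"dx":0,"dy":0,"dz":0,"twist":0,"hand":-1}]' >/dev/null
python3 -c "
from h import *
rel()"
```

```text
t 12.15 tcp [0.4615 0.1719 0.0653] yawY -0.0072 F [-6.43  2.18  8.17] w 0.188 gf 30.1 q6 0.22
t 12.95 tcp [0.4535 0.1719 0.0653] yawY -0.0071 F [0.24 3.27 0.66] w 0.188 gf 30.0 q6 0.23
```

```bash
python3 -m inch '[{"dx":0,"dy":-0.0005,"dz":0,"twist":0,"hand":-1},{"dx":0,"dy":0,"dz":0,"twist":0,"hand":-1},{"dx":0,"dy":0,"dz":0,"twist":0,"hand":-1},{"dx":0,"dy":0,"dz":0,"twist":0,"hand":-1},{"dx":0,"dy":0,"dz":0,"twist":0,"hand":0.1},{"dx":0,"dy":0,"dz":0,"twist":0,"hand":0.2},{"dx":0,"dy":0,"dz":0,"twist":0,"hand":0.2},{"dx":0,"dy":0,"dz":0,"twist":0,"hand":0.2}]' >/dev/null
python3 -c "
from h import *
rel()
snap('top','top1')
im=cv2.imread('pics/top0.png');im2=cv2.imread('pics/top1.png')"
```

```text
t 13.75 tcp [0.4531 0.1714 0.0654] yawY -0.0068 F [ 0.42 -0.12 -0.28] w 0.497 gf 0.0 q6 0.23
```

```bash
python3 -m inch '[{"dx":0,"dy":0,"dz":-0.02,"twist":0,"hand":0.2},{"dx":0,"dy":0,"dz":-0.03,"twist":0,"hand":0.2},{"dx":-0.01,"dy":-0.001,"dz":-0.015,"twist":0,"hand":0.2},{"dx":-0.04,"dy":-0.001,"dz":0,"twist":0,"hand":0.2},{"dx":-0.048,"dy":-0.001,"dz":0,"twist":0,"hand":0.2},{"dx":-0.048,"dy":-0.0015,"dz":0,"twist":0,"hand":0.2},{"dx":-0.03,"dy":0,"dz":0,"twist":0,"hand":0.2},{"dx":-0.012,"dy":0,"dz":0,"twist":0.109,"hand":0.2}]' >/dev/null
python3 -c "
from h import *
rel([.4486,-.0165,.063],-.116)"
```

```text
t 14.6 tcp [ 0.4472 -0.0189  0.1306] yawY -0.1215 F [ 0.18 -0.22  0.41] w 0.602 gf 0.0 q6 -0.07
twist -0.0055
tool shift [0.0026 0.0011 0.0676]
```

```bash
python3 -m inch '[{"dx":0.0015,"dy":0.001,"dz":0.014,"twist":-0.004,"hand":0.2},{"dx":0,"dy":0,"dz":0.02,"twist":0,"hand":0.2},{"dx":0,"dy":0,"dz":0.02,"twist":0,"hand":0.2},{"dx":0,"dy":0,"dz":0.012,"twist":0,"hand":0.2},{"dx":0,"dy":0,"dz":0,"twist":0,"hand":0.2},{"dx":0,"dy":0,"dz":0,"twist":0,"hand":0.2},{"dx":0,"dy":0,"dz":0,"twist":0,"hand":-0.3},{"dx":0,"dy":0,"dz":0,"twist":0,"hand":-0.5}]' >/dev/null
python3 -c "
from h import *
rel()"
python3 -m inch '[{"dx":0,"dy":0,"dz":0,"twist":0,"hand":-0.6},{"dx":0,"dy":0,"dz":0,"twist":0,"hand":-1},{"dx":0,"dy":0,"dz":0,"twist":0,"hand":-1},{"dx":0,"dy":0,"dz":0,"twist":0,"hand":-1},{"dx":0,"dy":0,"dz":0,"twist":0,"hand":-1},{"dx":0,"dy":0,"dz":0,"twist":0,"hand":-1},{"dx":0,"dy":0,"dz":0,"twist":0,"hand":-1},{"dx":0,"dy":0,"dz":0,"twist":0,"hand":-1}]' >/dev/null
python3 -c "
from h import *
rel([.4486,-.0165,.063],-.116)"
```

```text
t 15.4 tcp [ 0.4494 -0.0148  0.0652] yawY -0.1119 F [ 0.67  0.28 -0.07] w 0.465 gf 0.0 q6 -0.08
t 16.2 tcp [ 0.4488 -0.0148  0.0646] yawY -0.1122 F [-0.34 -0.6   3.95] w 0.188 gf 30.0 q6 -0.08
twist 0.0038
tool shift [-0.0018 -0.      0.0016]
```

```bash
cat >> h.py <<'E'
def s2():
    s=state();a=np.array([np.cos(.116),-np.sin(.116)]);print('t',round(s['time_s'],2),'s',round(float(a@s['eef_pos'][:2]),5),'F',round(float(a@s['wrist_force'][:2]),2),s['wrist_force'].round(1),'gf',round(s['grip_force'],1))
E
python3 -c "
from h import *
s2()"
python3 -m inch '[{"dx":0,"dy":-0.001,"dz":-0.0003,"twist":0,"hand":-1},{"dx":0,"dy":-0.001,"dz":0,"twist":0,"hand":-1},{"dx":0,"dy":-0.001,"dz":0,"twist":0,"hand":-1},{"dx":0,"dy":0,"dz":0,"twist":0,"hand":-1},{"dx":0,"dy":0,"dz":0,"twist":0,"hand":-1},{"dx":0,"dy":0,"dz":0,"twist":0,"hand":-1},{"dx":0,"dy":0,"dz":0,"twist":0,"hand":-1},{"dx":0,"dy":0,"dz":0,"twist":0,"hand":-1}]' >/dev/null
python3 -c "
from h import *
s2()"
```

```text
t 16.2 s 0.44753 F -0.27 [-0.3 -0.6  3.9] gf 30.0
t 17.0 s 0.44421 F 0.3 [ 0.3  0.3 -1.3] gf 30.0
```

```bash
python3 -m inch '[{"dx":0,"dy":-0.001,"dz":0,"twist":0,"hand":-1},{"dx":0,"dy":-0.001,"dz":0,"twist":0,"hand":-1},{"dx":0,"dy":-0.001,"dz":0,"twist":0,"hand":-1},{"dx":0,"dy":0,"dz":0,"twist":0,"hand":-1},{"dx":0,"dy":0,"dz":0,"twist":0,"hand":-1},{"dx":0,"dy":0,"dz":0,"twist":0,"hand":-1},{"dx":0,"dy":0,"dz":0,"twist":0,"hand":-1},{"dx":0,"dy":0,"dz":0,"twist":0,"hand":-1}]' >/dev/null
python3 -c "
from h import *
s2()"
python3 -m inch '[{"dx":0,"dy":-0.001,"dz":0,"twist":0,"hand":-1},{"dx":0,"dy":-0.001,"dz":0,"twist":0,"hand":-1},{"dx":0,"dy":-0.001,"dz":0,"twist":0,"hand":-1},{"dx":0,"dy":0,"dz":0,"twist":0,"hand":-1},{"dx":0,"dy":0,"dz":0,"twist":0,"hand":-1},{"dx":0,"dy":0,"dz":0,"twist":0,"hand":-1},{"dx":0,"dy":0,"dz":0,"twist":0,"hand":-1},{"dx":0,"dy":0,"dz":0,"twist":0,"hand":-1}]' >/dev/null
python3 -c "
from h import *
s2()"
```

```text
t 17.8 s 0.44116 F 1.01 [ 1.  -0.1 -3. ] gf 30.0
t 18.6 s 0.43818 F 0.12 [ 0.2  0.8 -5.2] gf 30.0
```

```bash
python3 -m inch '[{"dx":0,"dy":-0.001,"dz":0.0003,"twist":0,"hand":-1},{"dx":0,"dy":-0.001,"dz":0,"twist":0,"hand":-1},{"dx":0,"dy":-0.001,"dz":0,"twist":0,"hand":-1},{"dx":0,"dy":0,"dz":0,"twist":0,"hand":-1},{"dx":0,"dy":0,"dz":0,"twist":0,"hand":-1},{"dx":0,"dy":0,"dz":0,"twist":0,"hand":-1},{"dx":0,"dy":0,"dz":0,"twist":0,"hand":-1},{"dx":0,"dy":0,"dz":0,"twist":0,"hand":-1}]' >/dev/null
python3 -c "
from h import *
s2()"
python3 -m inch '[{"dx":0,"dy":-0.001,"dz":0,"twist":0,"hand":-1},{"dx":0,"dy":-0.001,"dz":0,"twist":0,"hand":-1},{"dx":0,"dy":-0.001,"dz":0,"twist":0,"hand":-1},{"dx":0,"dy":0,"dz":0,"twist":0,"hand":-1},{"dx":0,"dy":0,"dz":0,"twist":0,"hand":-1},{"dx":0,"dy":0,"dz":0,"twist":0,"hand":-1},{"dx":0,"dy":0,"dz":0,"twist":0,"hand":-1},{"dx":0,"dy":0,"dz":0,"twist":0,"hand":-1}]' >/dev/null
python3 -c "
from h import *
s2()"
```

```text
t 19.4 s 0.43595 F 3.3 [ 3.5  1.3 -4.2] gf 30.0
t 20.2 s 0.43432 F 7.47 [ 7.5 -0.5 -7. ] gf 30.0
```

```bash
python3 -m inch '[{"dx":0,"dy":0.0015,"dz":0.0003,"twist":0,"hand":-1},{"dx":0,"dy":0.002,"dz":0,"twist":0,"hand":-1},{"dx":0,"dy":0.002,"dz":0,"twist":0,"hand":-1},{"dx":0,"dy":0.002,"dz":0,"twist":0,"hand":-1},{"dx":0,"dy":0.002,"dz":0,"twist":0,"hand":-1},{"dx":0,"dy":0.002,"dz":0,"twist":0,"hand":-1},{"dx":0,"dy":0.0015,"dz":0,"twist":0,"hand":-1},{"dx":0,"dy":0,"dz":0,"twist":0,"hand":-1}]' >/dev/null
python3 -c "
from h import *
s2()"
python3 -m inch '[{"dx":0,"dy":0.001,"dz":0,"twist":0,"hand":-1},{"dx":0,"dy":0.001,"dz":0,"twist":0,"hand":-1},{"dx":0,"dy":0.001,"dz":0,"twist":0,"hand":-1},{"dx":0,"dy":0,"dz":0,"twist":0,"hand":-1},{"dx":0,"dy":0,"dz":0,"twist":0,"hand":-1},{"dx":0,"dy":0,"dz":0,"twist":0,"hand":-1},{"dx":0,"dy":0,"dz":0,"twist":0,"hand":-1},{"dx":0,"dy":0,"dz":0,"twist":0,"hand":-1}]' >/dev/null
python3 -c "
from h import *
s2()"
```

```text
t 21.0 s 0.44521 F -0.04 [0.1 1.4 5.7] gf 30.0
t 21.8 s 0.44806 F -1.47 [-1.3  1.7  4.9] gf 30.0
```

```bash
python3 -m inch '[{"dx":0,"dy":0.001,"dz":-0.0003,"twist":0,"hand":-1},{"dx":0,"dy":0.001,"dz":0,"twist":0,"hand":-1},{"dx":0,"dy":0,"dz":0,"twist":0,"hand":-1},{"dx":0,"dy":0,"dz":0,"twist":0,"hand":-1},{"dx":0,"dy":0,"dz":0,"twist":0,"hand":-1},{"dx":0,"dy":0,"dz":0,"twist":0,"hand":-1},{"dx":0,"dy":0,"dz":0,"twist":0,"hand":-1},{"dx":0,"dy":0,"dz":0,"twist":0,"hand":-1}]' >/dev/null
python3 -c "
from h import *
s2()"
python3 -m inch '[{"dx":0,"dy":0.001,"dz":0,"twist":0,"hand":-1},{"dx":0,"dy":0.001,"dz":0,"twist":0,"hand":-1},{"dx":0,"dy":0.001,"dz":0,"twist":0,"hand":-1},{"dx":0,"dy":0,"dz":0,"twist":0,"hand":-1},{"dx":0,"dy":0,"dz":0,"twist":0,"hand":-1},{"dx":0,"dy":0,"dz":0,"twist":0,"hand":-1},{"dx":0,"dy":0,"dz":0,"twist":0,"hand":-1},{"dx":0,"dy":0,"dz":0,"twist":0,"hand":-1}]' >/dev/null
python3 -c "
from h import *
s2()"
```

```text
t 22.6 s 0.45032 F 0.34 [0.4 0.9 4.7] gf 30.0
t 23.4 s 0.45341 F 0.49 [0.7 1.4 4.1] gf 30.0
```

```bash
python3 -m inch '[{"dx":0,"dy":0.001,"dz":-0.0003,"twist":0,"hand":-1},{"dx":0,"dy":0.001,"dz":0,"twist":0,"hand":-1},{"dx":0,"dy":0.001,"dz":0,"twist":0,"hand":-1},{"dx":0,"dy":0,"dz":0,"twist":0,"hand":-1},{"dx":0,"dy":0,"dz":0,"twist":0,"hand":-1},{"dx":0,"dy":0,"dz":0,"twist":0,"hand":-1},{"dx":0,"dy":0,"dz":0,"twist":0,"hand":-1},{"dx":0,"dy":0,"dz":0,"twist":0,"hand":-1}]' >/dev/null
python3 -c "
from h import *
s2()"
python3 -m inch '[{"dx":0,"dy":0.001,"dz":0,"twist":0,"hand":-1},{"dx":0,"dy":0.001,"dz":0,"twist":0,"hand":-1},{"dx":0,"dy":0.001,"dz":0,"twist":0,"hand":-1},{"dx":0,"dy":0,"dz":0,"twist":0,"hand":-1},{"dx":0,"dy":0,"dz":0,"twist":0,"hand":-1},{"dx":0,"dy":0,"dz":0,"twist":0,"hand":-1},{"dx":0,"dy":0,"dz":0,"twist":0,"hand":-1},{"dx":0,"dy":0,"dz":0,"twist":0,"hand":-1}]' >/dev/null
python3 -c "
from h import *
s2()"
```

```text
t 24.2 s 0.45627 F -0.95 [-0.8  1.2  1.2] gf 30.0
t 25.0 s 0.45899 F -1.51 [-1.6 -0.2  1.4] gf 30.0
```

```bash
python3 -m inch '[{"dx":0,"dy":0.001,"dz":0,"twist":0,"hand":-1},{"dx":0,"dy":0.001,"dz":0,"twist":0,"hand":-1},{"dx":0,"dy":0,"dz":0,"twist":0,"hand":-1},{"dx":0,"dy":0,"dz":0,"twist":0,"hand":-1},{"dx":0,"dy":0,"dz":0,"twist":0,"hand":-1},{"dx":0,"dy":0,"dz":0,"twist":0,"hand":-1},{"dx":0,"dy":0,"dz":0,"twist":0,"hand":-1},{"dx":0,"dy":0,"dz":0,"twist":0,"hand":-1}]' >/dev/null
python3 -c "
from h import *
s2()"
python3 -m inch '[{"dx":0,"dy":0.001,"dz":0,"twist":0,"hand":-1},{"dx":0,"dy":0.001,"dz":0,"twist":0,"hand":-1},{"dx":0,"dy":0,"dz":0,"twist":0,"hand":-1},{"dx":0,"dy":0,"dz":0,"twist":0,"hand":-1},{"dx":0,"dy":0,"dz":0,"twist":0,"hand":-1},{"dx":0,"dy":0,"dz":0,"twist":0,"hand":-1},{"dx":0,"dy":0,"dz":0,"twist":0,"hand":-1},{"dx":0,"dy":0,"dz":0,"twist":0,"hand":-1}]' >/dev/null
python3 -c "
from h import *
s2()"
```

```text
t 25.8 s 0.46024 F -4.37 [-4.5 -1.1  2.4] gf 30.0
t 26.6 s 0.46119 F -7.38 [-7.4  0.2  4.9] gf 30.0
```

```bash
python3 -m inch '[{"dx":0,"dy":-0.0015,"dz":0,"twist":0,"hand":-1},{"dx":0,"dy":-0.002,"dz":0,"twist":0,"hand":-1},{"dx":0,"dy":-0.0025,"dz":0,"twist":0,"hand":-1},{"dx":0,"dy":-0.0025,"dz":0,"twist":0,"hand":-1},{"dx":0,"dy":-0.0025,"dz":0,"twist":0,"hand":-1},{"dx":0,"dy":-0.0025,"dz":0,"twist":0,"hand":-1},{"dx":0,"dy":-0.002,"dz":0,"twist":0,"hand":-1},{"dx":0,"dy":0,"dz":0,"twist":0,"hand":-1}]' >/dev/null
python3 -c "
from h import *
s2()"
```

```text
t 27.4 s 0.44763 F 0.86 [ 0.8 -0.6 -4.6] gf 30.0
```

```bash
python3 -m inch '[{"dx":0,"dy":0,"dz":0.0003,"twist":0,"hand":-1},{"dx":0,"dy":0,"dz":0,"twist":0,"hand":-1},{"dx":0,"dy":0,"dz":0,"twist":0,"hand":-1},{"dx":0,"dy":0,"dz":0,"twist":0,"hand":0.2},{"dx":0,"dy":0,"dz":0,"twist":0,"hand":0.2},{"dx":0,"dy":0,"dz":0,"twist":0,"hand":0.2},{"dx":0,"dy":0,"dz":0,"twist":0,"hand":0.2},{"dx":0,"dy":0,"dz":-0.015,"twist":0,"hand":0.2}]' >/dev/null
python3 -c "
from h import *
s2();rel()"
python3 -m inch '[{"dx":0,"dy":0,"dz":-0.025,"twist":0,"hand":0.4},{"dx":0,"dy":0,"dz":-0.03,"twist":0,"hand":0.6},{"dx":-0.01,"dy":0,"dz":-0.02,"twist":0,"hand":0.8},{"dx":-0.04,"dy":0,"dz":0,"twist":0,"hand":0.8},{"dx":-0.045,"dy":0,"dz":0,"twist":0,"hand":0.8},{"dx":-0.045,"dy":0,"dz":0,"twist":0,"hand":0.8},{"dx":-0.045,"dy":0,"dz":0,"twist":0,"hand":0.8},{"dx":-0.04,"dy":0,"dz":0,"twist":0,"hand":0.8}]' >/dev/null
python3 - <<'E'
from h import *
rel([.4287,-.384,.06])
snap('top','top2'); im=cv2.imread('pics/top2.png')
a=cv2.resize(im[205:325,190:345],None,fx=4,fy=4,interpolation=cv2.INTER_CUBIC)
im=cv2.imread('pics/top0.png'); b=cv2.resize(im[230:340,360:480],None,fx=4,fy=4,interpolation=cv2.INTER_CUBIC)
hsv=cv2.cvtColor(im,cv2.COLOR_BGR2HSV);m=cv2.inRange(hsv,(105,120,50),(130,255,255));m[:260]=0;m[:,:420]=0;m[320:]=0
n,l,st,c=cv2.connectedComponentsWithStats(m);print(st,c)
cv2.imwrite('pics/c3.png',a);
E
```

```text
t 28.2 s 0.44632 F 0.09 [ 0.1 -0.2 -0.8] gf 0.0
t 28.2 tcp [ 0.4476 -0.0145  0.0783] yawY -0.112 F [ 0.06 -0.19 -0.83] w 0.572 gf 0.0 q6 -0.08
t 29.0 tcp [ 0.4237 -0.2405  0.1546] yawY -0.1125 F [0.29 0.42 0.38] w 0.899 gf 0.0 q6 -0.55
tool shift [-0.142   0.0211  0.0947]
[[     0      0    640    480 306885]
 [   438    276     21     20    315]] [[319.36810532 239.45269075]
 [447.9968254  285.59047619]]
```

View pics/c3.png

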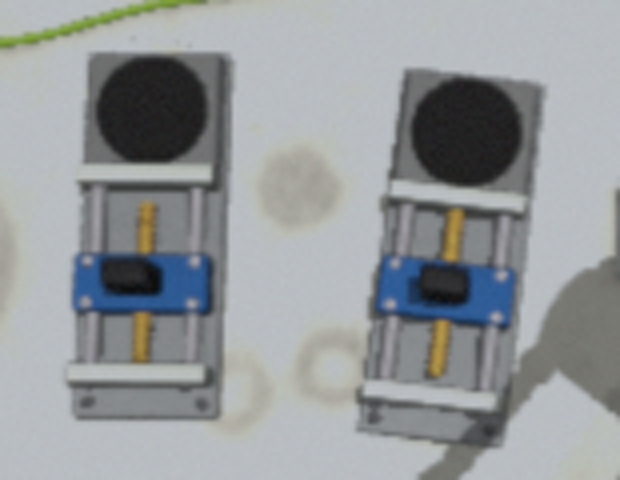

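Run:
```python
from h import *
for (x0,x1) in((203,248),(278,325)):
    r=[]
    for f in('top0','top1','top2'):
        im=cv2.imread(f'pics/{f}.png').astype(float)[262:297,x0:x1]
        w=np.clip(im[:,:,0]-im[:,:,2]-25,0,None); Y,X=np.mgrid[262:297,x0:x1]
        r.append(ray(f,(w*X).sum()/w.sum(),(w*Y).sum()/w.sum(),.046)[:2])
    print(np.array(r).round(4))
# cap
print(ray('top0',448,285.6,.03), ray('top0',448,285.6,.02))
s=cv2.imread('pics/scene0.png');hsv=cv2.cvtColor(s,cv2.COLOR_BGR2HSV);m=cv2.inRange(hsv,(105,120,50),(130,255,255));m[:,:400]=0;m[:310]=0;m[370:]=0
ys,xs=np.nonzero(m);print(xs.min(),xs.max(),ys.min(),ys.max())
# model fit cap: project outline of cylinder at candidates
from scipy.optimize import minimize
def box(fn,c):
    t=np.linspace(0,6.283,60);P=[proj(fn,[c[0]+.026*np.cos(a),c[1]+.026*np.sin(a),z]) for a in t for z in(0,.03)];P=np.array(P);return np.r_[P.min(0),P.max(0)]
for fn,b in(('top0',[437.5,275.5,458.5,295.5]),('scene0',[xs.min()-.5,ys.min()-.5,xs.max()+.5,ys.max()+.5])):
    o=minimize(lambda c:((box(fn,c)-b)**2).sum(),[.428,-.384],method='Nelder-Mead');print(fn,o.x.round(4),o.fun, (box(fn,o.x)-b).round(1))
```

```text
[[0.4479 0.1684]
 [0.4537 0.1469]
 [0.4515 0.168 ]]
[[ 0.4469 -0.0172]
 [ 0.4469 -0.0173]
 [ 0.4474 -0.0172]]
[ 0.42970777 -0.38161195  0.03      ] [ 0.43070741 -0.38434727  0.02      ]
416 444 327 355
top0 [ 0.4312 -0.3853] 5.675131871200837 [-1.4 -0.9  1.4  0.9]
scene0 [ 0.4281 -0.3863] 5.9649954584443865 [-0.8 -1.6  0.7  1.5]
```

```bash
python3 -m inch '[{"dx":-0.036,"dy":0.005,"dz":0.005,"twist":0,"hand":0.8},{"dx":-0.036,"dy":0.005,"dz":0.01,"twist":0,"hand":0.8},{"dx":-0.036,"dy":0.005,"dz":0.01,"twist":0,"hand":0.8},{"dx":-0.024,"dy":0.004,"dz":0.015,"twist":0,"hand":0.8},{"dx":-0.008,"dy":0.002,"dz":0.015,"twist":0,"hand":0.8},{"dx":0,"dy":0,"dz":0.015,"twist":0,"hand":0.8},{"dx":0,"dy":0,"dz":0.01,"twist":0,"hand":0.8},{"dx":0,"dy":0,"dz":0,"twist":0,"hand":0.8}]' >/dev/null
python3 -c "
from h import *
rel([.4295,-.3857,.006])
snap('wrist','w2')"
```

```text
t 29.85 tcp [ 0.4284 -0.3777  0.0727] yawY -0.1114 F [-0.04  0.12 -0.7 ] w 0.898 gf 0.0 q6 -0.73
tool shift [-0.008   0.0022  0.0667]
```

View pics/w2.png

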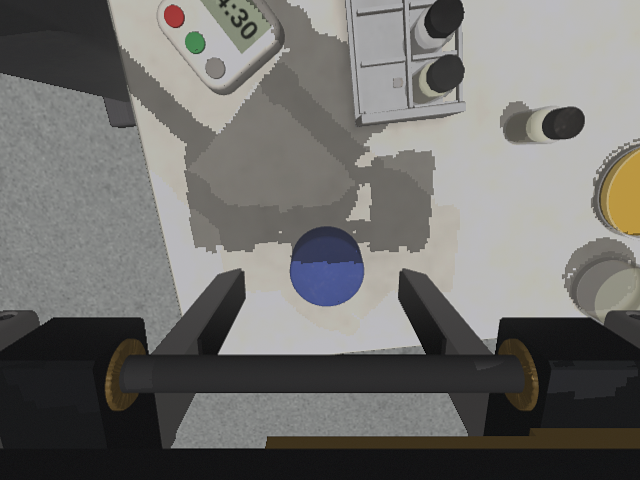

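The cap's top is at (327,268), roughly centred between the fingers; cross-checking with the wrist calibration.

```bash
python3 -c "
from h import *
print(ray('w2',327,268,.03))"
```

```text
[ 0.43096875 -0.38353703  0.03      ]
```

```bash
python3 -m inch '[{"dx":-0.007,"dy":0.0025,"dz":0.01,"twist":0,"hand":0.8},{"dx":0,"dy":0,"dz":0.02,"twist":0,"hand":0.8},{"dx":0,"dy":0,"dz":0.02,"twist":0,"hand":0.8},{"dx":0,"dy":0,"dz":0.012,"twist":0,"hand":0.8},{"dx":0,"dy":0,"dz":0.0035,"twist":0,"hand":0.6},{"dx":0,"dy":0,"dz":0,"twist":0,"hand":0.3},{"dx":0,"dy":0,"dz":0,"twist":0,"hand":0.15},{"dx":0,"dy":0,"dz":0,"twist":0,"hand":0}]' >/dev/null
python3 -c "
from h import *
rel()"
python3 -m inch '[{"dx":0,"dy":0,"dz":0,"twist":0,"hand":-1},{"dx":0,"dy":0,"dz":0,"twist":0,"hand":-1},{"dx":0,"dy":0,"dz":0,"twist":0,"hand":-1},{"dx":0,"dy":0,"dz":0,"twist":0,"hand":-1},{"dx":0,"dy":0,"dz":0,"twist":0,"hand":-1},{"dx":0,"dy":0,"dz":0,"twist":0,"hand":-1},{"dx":0,"dy":0,"dz":0,"twist":0,"hand":-1},{"dx":0,"dy":0,"dz":0,"twist":0,"hand":-1}]' >/dev/null
python3 -c "
from h import *
rel()"
```

```text
t 30.7 tcp [ 0.4316 -0.3877  0.0099] yawY -0.1119 F [-0.41  0.15 -0.61] w 0.595 gf 0.0 q6 -0.74
t 31.5 tcp [ 0.4315 -0.3876  0.0098] yawY -0.112 F [0.92 0.38 5.78] w 0.552 gf 30.0 q6 -0.74
```

```bash
python3 -m inch '[{"dx":0,"dy":0,"dz":-0.01,"twist":0,"hand":-1},{"dx":0,"dy":0,"dz":-0.03,"twist":0,"hand":-1},{"dx":0,"dy":0,"dz":-0.04,"twist":0,"hand":-1},{"dx":0,"dy":0,"dz":-0.04,"twist":0,"hand":-1},{"dx":0,"dy":0,"dz":-0.03,"twist":0.05,"hand":-1},{"dx":0,"dy":0,"dz":0,"twist":0.14,"hand":-1},{"dx":0,"dy":0,"dz":0,"twist":0.14,"hand":-1},{"dx":0,"dy":0,"dz":0,"twist":0.14,"hand":-1}]' >/dev/null
python3 -c "
from h import *
rel([.551,-.0287,.16],-1.686)
print(np.load('pics/w2.npz')['P'][:3,3], [ray('top0',u,v,.2) for u,v in((382,160),(293,65),(180,110))])"
```

```text
t 32.3 tcp [ 0.4307 -0.3869  0.1596] yawY -0.5878 F [ 0.11 -0.21 -0.04] w 0.554 gf 30.0 q6 -0.26
twist 1.0982
tool shift [ 0.3647 -0.0985 -0.0004]
[ 0.43649405 -0.30493267  0.25328123] [array([ 0.69536924, -0.20136134,  0.2       ]), array([9.29274644e-01, 7.28591391e-04, 2.00000000e-01]), array([0.81623778, 0.25914819, 0.2       ])]
```

```bash
python3 -m inch '[{"dx":0,"dy":0,"dz":0,"twist":0.137,"hand":-1},{"dx":0,"dy":0,"dz":0,"twist":0.137,"hand":-1},{"dx":0,"dy":0,"dz":0,"twist":0.137,"hand":-1},{"dx":0,"dy":0,"dz":0,"twist":0.137,"hand":-1},{"dx":0,"dy":0,"dz":0,"twist":0.137,"hand":-1},{"dx":0,"dy":0,"dz":0,"twist":0.137,"hand":-1},{"dx":0,"dy":0,"dz":0,"twist":0.137,"hand":-1},{"dx":0,"dy":0,"dz":0,"twist":0.137,"hand":-1}]' >/dev/null
python3 -c "
from h import *
rel([.551,-.0287,.16],-1.686)"
```

```text
t 33.1 tcp [ 0.4306 -0.3868  0.159 ] yawY -1.6836 F [ 0.43 -0.58  0.03] w 0.549 gf 30.0 q6 0.83
twist 0.0024
tool shift [ 0.0793 -0.3693 -0.0008]
```

```bash
python3 -m inch '[{"dx":0.005,"dy":-0.025,"dz":0,"twist":0,"hand":-1},{"dx":0.011,"dy":-0.046,"dz":0,"twist":0,"hand":-1},{"dx":0.011,"dy":-0.048,"dz":0,"twist":0,"hand":-1},{"dx":0.011,"dy":-0.048,"dz":0,"twist":0,"hand":-1},{"dx":0.011,"dy":-0.048,"dz":0,"twist":0,"hand":-1},{"dx":0.011,"dy":-0.048,"dz":0,"twist":0,"hand":-1},{"dx":0.011,"dy":-0.046,"dz":0,"twist":0,"hand":-1},{"dx":0.005,"dy":-0.035,"dz":0,"twist":0,"hand":-1}]' >/dev/null
python3 -m inch '[{"dx":0.002,"dy":-0.018,"dz":0,"twist":0,"hand":-1},{"dx":0.001,"dy":-0.007,"dz":0,"twist":0,"hand":-1},{"dx":0,"dy":0,"dz":0.01,"twist":0,"hand":-1},{"dx":0,"dy":0,"dz":0.01,"twist":0,"hand":-1},{"dx":0,"dy":0,"dz":0.01,"twist":0,"hand":-1},{"dx":0,"dy":0,"dz":0.01,"twist":0,"hand":-1},{"dx":0,"dy":0,"dz":0,"twist":0,"hand":-1},{"dx":0,"dy":0,"dz":0,"twist":0,"hand":-1}]' >/dev/null
python3 -c "
from h import *
rel([.551,-.0287,.0418],-1.686)
snap('wrist','w3')"
```

```text
t 34.7 tcp [ 0.5487 -0.0291  0.1185] yawY -1.6788 F [ 0.51 -0.47 -0.47] w 0.549 gf 30.0 q6 1.5
twist 0.0072
tool shift [ 0.0023 -0.0007  0.0767]
```

View pics/w3.png

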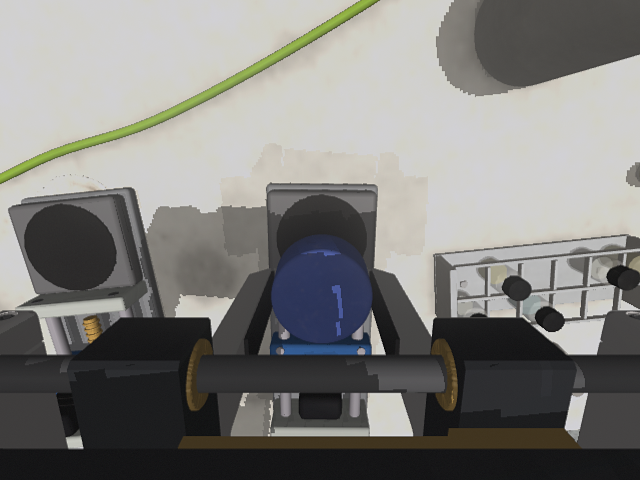

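The cap (top centre ≈ (322,288), level) is held above the pad (pad's visible arc top ≈ (321,194)). Computing the correction.

```bash
python3 -c "
from h import *
c=ray('w3',322,289,.1387); r=state()
print(c, c-r['eef_pos'])
print('pad far edge',ray('w3',321.5,194,.032), 'pad c ->', ray('w3',321.5,194,.032)[:2]-.036*np.array([np.cos(.116),-np.sin(.116)]), 'diam',ray('w3',276,225,.032),ray('w3',367,225,.032))
print('other pad',ray('w3',70,247,.032))"
```

```text
[ 0.55362287 -0.02949898  0.1387    ] [ 0.0044524  -0.00043293  0.01972933]
pad far edge [ 0.58623365 -0.03275834  0.032     ] pad c -> [ 0.55047559 -0.0285917 ] diam [0.56590396 0.00528615 0.032     ] [ 0.55824268 -0.06557183  0.032     ]
other pad [0.56576661 0.17096108 0.032     ]
```

```bash
python3 -m inch '[{"dx":-0.002,"dy":-0.0007,"dz":0.006,"twist":0.005,"hand":-1},{"dx":0,"dy":0,"dz":0.016,"twist":0,"hand":-1},{"dx":0,"dy":0,"dz":0.018,"twist":0,"hand":-1},{"dx":0,"dy":0,"dz":0.018,"twist":0,"hand":-1},{"dx":0,"dy":0,"dz":0.01,"twist":0,"hand":-1},{"dx":0,"dy":0,"dz":0.005,"twist":0,"hand":-1},{"dx":0,"dy":0,"dz":0,"twist":0,"hand":-1},{"dx":0,"dy":0,"dz":0,"twist":0,"hand":-1}]' >/dev/null
python3 -c "
from h import *
rel([.5472,-.0285,.0418],-1.686)"
```

```text
t 35.55 tcp [ 0.5477 -0.0278  0.0465] yawY -1.683 F [0.12 0.31 0.66] w 0.554 gf 30.0 q6 1.51
twist 0.003
tool shift [-0.0004  0.0007  0.0047]
```

```bash
python3 -m inch '[{"dx":0,"dy":0.0005,"dz":0.002,"twist":0,"hand":-1},{"dx":0,"dy":0,"dz":0.0015,"twist":0,"hand":-1},{"dx":0,"dy":0,"dz":0.0005,"twist":0,"hand":-1},{"dx":0,"dy":0,"dz":0,"twist":0,"hand":-1},{"dx":0,"dy":0,"dz":0,"twist":0,"hand":-1},{"dx":0,"dy":0,"dz":0,"twist":0,"hand":-1},{"dx":0,"dy":0,"dz":0,"twist":0,"hand":-1},{"dx":0,"dy":0,"dz":0,"twist":0,"hand":-1}]' >/dev/null
python3 -c "
from h import *
rel()
snap('wrist','w4')"
```

```text
t 36.35 tcp [ 0.547  -0.0282  0.042 ] yawY -1.683 F [-0.11  0.07 -0.11] w 0.552 gf 30.0 q6 1.5
```

View pics/w4.png

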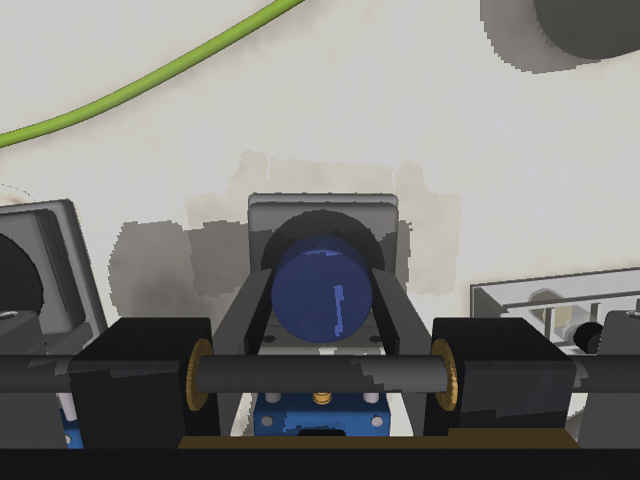

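```bash
python3 -c "
from h import *
a=np.array([np.cos(.116),-np.sin(.116)])
print(ray('w4',322,289,.062),ray('w4',322,210.5,.032)[:2]-.036*a)"
python3 -m inch '[{"dx":0,"dy":0,"dz":0.0003,"twist":0,"hand":-1},{"dx":0,"dy":0,"dz":0.0003,"twist":0,"hand":-1},{"dx":0,"dy":0,"dz":0,"twist":0,"hand":-1},{"dx":0,"dy":0,"dz":0,"twist":0,"hand":-1},{"dx":0,"dy":0,"dz":0,"twist":0,"hand":-1},{"dx":0,"dy":0,"dz":0,"twist":0,"hand":-1},{"dx":0,"dy":0,"dz":0,"twist":0,"hand":-1},{"dx":0,"dy":0,"dz":0,"twist":0,"hand":-1}]' >/dev/null
python3 -c "
from h import *
rel()"
```

```text
[ 0.55180744 -0.02860392  0.062     ] [ 0.54973194 -0.02824642]
t 37.2 tcp [ 0.5471 -0.0283  0.0418] yawY -1.683 F [-0.84 -0.6   5.7 ] w 0.555 gf 30.0 q6 1.5
```

```bash
python3 -m inch '[{"dx":0,"dy":0,"dz":0,"twist":0,"hand":0.3},{"dx":0,"dy":0,"dz":0,"twist":0,"hand":0.5},{"dx":0,"dy":0,"dz":0,"twist":0,"hand":0.5},{"dx":0,"dy":0,"dz":0,"twist":0,"hand":0.5},{"dx":0,"dy":0,"dz":-0.01,"twist":0,"hand":0.5},{"dx":0,"dy":0,"dz":-0.03,"twist":0,"hand":0.5},{"dx":0,"dy":0,"dz":-0.04,"twist":0,"hand":0.5},{"dx":0,"dy":0,"dz":-0.04,"twist":0,"hand":0.5}]' >/dev/null
python3 -m inch '[{"dx":-0.02,"dy":0,"dz":-0.02,"twist":0,"hand":0.5},{"dx":-0.04,"dy":0,"dz":-0.01,"twist":0,"hand":0.5},{"dx":-0.04,"dy":0,"dz":0,"twist":0,"hand":0.5},{"dx":-0.04,"dy":0,"dz":0,"twist":0,"hand":0.5},{"dx":-0.04,"dy":0,"dz":0,"twist":0,"hand":0.5},{"dx":-0.04,"dy":0,"dz":0,"twist":0,"hand":0.5},{"dx":0,"dy":0,"dz":0,"twist":0,"hand":0.5},{"dx":0,"dy":0,"dz":0,"twist":0,"hand":0.5}]' >/dev/null
python3 - <<'E'
from h import *
rel()
snap('top','top3');snap('scene','sc3')
a=cv2.imread('pics/top3.png')[205:325,190:345];b=cv2.imread('pics/sc3.png')[170:300,190:358]
cv2.imwrite('pics/c4.png',np.vstack([cv2.resize(a,(388,300),interpolation=3),cv2.resize(b,(388,300),interpolation=3)]))
E
```

```text
t 38.8 tcp [ 0.3287 -0.0037  0.1923] yawY -1.6832 F [ 0.11  0.52 -0.03] w 0.753 gf 0.0 q6 1.46
```

View pics/c4.png

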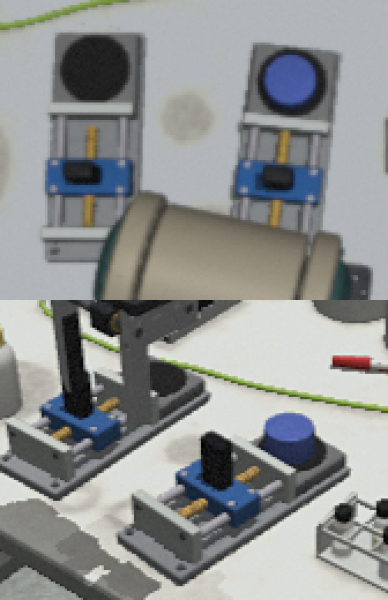

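The cap stands upright in the middle of the right drive's pad, both carriages are where I left them, and the gripper is clear and touching nothing.

```bash
python3 -c "
from cell import finish_job
print(finish_job())"
```

```text
the job is handed in; nothing more can be done
None
```

I checked the left drive first (about 13 mm of free play), then the right (about 22 mm). Both carriages are released mid-play, the blue cap stands upright on the right drive's pad, and the job is handed in at about 39 s; wrist readings along the slide stayed under 8 N.

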